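# Close the sample case: flap down, then cover

## Task

Close the sample case that is fixed on the low metal pedestal. First fold the upright inner flap all the way down over the vials, and only then swing the open cover fully shut over it; push both with the fingertips or the outside of the fingers. Do not pick up anything, leave the vials in their wells and do not disturb the things standing round the case.

Things in the scene. Friction and masses are not known exactly. Their poses are not given: they have to be found in the camera images.
- case: Grey plastic sample case, 140 (x) x 180 (y) x 70 (z) mm outside, walls 5 mm, open at the top, fixed on a metal pedestal in the bench, its underside 5 to 45 mm above the bench (varies). Origin at the centre of its underside; z up. The cover's hinge runs along its own +y wall, the flap's inside its own -y wall; both hinge lines parallel to its x axis.
- flap (a joint): Inner flap angle, rad: 0 = folded down level in the case (end stop), 1.57 = upright, 1.85 = leaning outward (stop). White plate 120 mm wide (case x), 110 mm hinge line to free edge, 4 mm thick, hinge line at mid-thickness. Light hinge friction (0.06 N m): stays where left. Down, its upper face is 63.5 mm above the case's underside, 6.5 mm below the rim.
- cover (a joint): Cover angle, rad: 0 = shut level (end stop), 1.57 = upright, 2.15 = leaning outward (stop). Grey plate 146 mm wide (case x), 186 mm hinge line to free edge, 5 mm thick, hinge line at mid-thickness; 10 mm skirt round the inner face. Stiff hinge (0.25 N m; cover 0.14 kg): stays at any angle. Shut, its upper face is 76 mm above the case's underside. A standing flap blocks it.
- flap_hinge (a point): Middle of the flap's hinge line: 82 mm to -y of the case's centre line, 61.5 mm above the case's underside. From here the flap lies towards the case's +y when down. Fixed to the case, same axes.
- flap_edge (a point): Middle of the flap's free edge, mid-thickness; moves with the flap. At flap angle 0 its axes are those of the case.
- cover_hinge (a point): Middle of the cover's hinge line: 93 mm to +y of the case's centre line, 73.2 mm above the case's underside. From here the cover lies towards the case's -y when shut. Fixed to the case, same axes.
- cover_edge (a point): Middle of the cover's free edge, mid-thickness; moves with the cover. At cover angle 0 its axes are those of the case.
- vial_0: Small white reagent vial with a cap, 23 mm diameter x 43 mm, standing loose in a well of a black rubber block inside the case (-x well); its top stays 12 mm below the lowered flap. Origin at the centre of its underside. Leave it.
- vial_1: Small white reagent vial with a cap, 23 mm diameter x 43 mm, standing loose in a well of a black rubber block inside the case (middle well); its top stays 12 mm below the lowered flap. Origin at the centre of its underside. Leave it.
- vial_2: Small white reagent vial with a cap, 23 mm diameter x 43 mm, standing loose in a well of a black rubber block inside the case (+x well); its top stays 12 mm below the lowered flap. Origin at the centre of its underside. Leave it.
- timer: Bench timer, rounded, 66 x 92 x 28 mm, to the right of the case. Origin at the centre of its underside. Leave it.
- dropper: Small dropper bottle, 33 mm diameter x 102 mm. Origin at the centre of its underside. Leave it.
- petri_dish: Petri dish, 91 mm diameter x 15 mm, beside the case. Origin at the centre of its underside. Leave it.
- beaker: Empty plastic beaker, 77 mm diameter x 93 mm, left of the case. Origin at the centre of its underside. Leave it.
- mini_rack: Low rack of micro tubes, 52 x 124 x 38 mm, beside the case (case, rack and petri dish swap places). Origin at the centre of its underside. Leave it.

How it is judged:
By the outcome, as a careful person would: the job done as asked, in the order asked, and still so for the second after the job is handed in, with the robot touching nothing.
It also fails if it takes over 58 s, if anything falls off the work surface, if the arm or the gripper's body presses on something with over 40 N, if the wrist force passes 120 N, or if a joint passes its speed limit or range.

## Robot

A 6-joint arm with a two-finger parallel gripper is mounted at the origin on the work surface; the furniture and walls round the work are solid. World frame = base frame: x ahead of the robot, y to its left, z up, the work surface at z = 0. Lengths are in mm, angles in rad, forces in N, time in s.
With the tool pointing down it reaches from about 350 to 775 mm from the base axis. Payload 7.3 kg.
Tool frame: the origin (TCP) lies on the centre line of the jaws, within the pads' length; the fingertips stand finger_overhang ahead of it and the grasp point (between the pads) lies 8 mm behind it (finger_overhang is the distance from the TCP to the fingertips, in mm); z points along the fingers, y is the line along which they close (so a half turn about z gives the same grasp; the last joint's range is limited). The gripper opens to 92 mm and grips with 3 to 60 N. Pads are 19 mm wide; open, the fingers measure 130 mm over their backs; the gripper's body (75 mm by 190 mm) begins 47 mm behind the grasp point.
Start: joints at [1.075, 0.342, 1.524, -0, 1.275, -0.146], TCP at [179.909, 493.231, 237.741] pointing down, gripper open.
Joint ranges: [-2.53, 2.53], [-0.77, 2.02], [0.04, 2.7], [-1, 4.14], [0.28, 2.66], [-3.11, 3.11]. Speed limits (rad/s): [2.57, 2.57, 3.14, 3.14, 3.14, 3.14].

## Interface

Orientations are given as [roll, pitch, yaw] about the fixed x, y, z axes, in that order (R = Rz(yaw) Ry(pitch) Rx(roll)).
In Python, from plant import get_obs, capture, close_job, finger_overhang gives the robot as it stands.
- The arm moves only by the shell command python3 -m inch 'ROWS'. ROWS is JSON, one flat list of numbers, 7 for each row, row after row: the turn, a rotation vector about the tool's x, y, z scaled (see below), then the shift along the tool's x, y, z scaled (see below), then the closure, from -1 (fully open) to 1 (shut). In form: [ax, ay, az, tx, ty, tz, gripper, ax, ay, az, tx, ty, tz, gripper, ...]. A call has 1 to 10 rows; each row shifts and turns the commanded pose from where the row before left it, along the tool's axes as they then stand; what a row does not reach is not made up. The controller multiplies each number of a shift by 0.8 m and each number of a turn by 1.5 rad. A row lasts 1/12 s, in which the tool goes at most 41.7 mm and 7.16 degrees, less where a joint would pass 70% of its speed; a pose out of reach is approached as far as the arm can. A call with a number of a shift or a turn outside -1 to 1 is refused whole. A call with a gripper value outside its range is refused whole. The fingers move at their own pace and stop on an object; the grip force is fixed at half the most. Time passes only in rows, so rows that do not move let the fingers close. It gives the time, the measured TCP pose, the force, the opening and the grip force at its end, in the units of the state.
- get_obs(): the state, without advancing time (a new reading comes with each control period).
- capture(name): name is "side" or "top"; returns a dict with "image" (420x560x3 uint8, red, green, blue), "mtx" (3x3 intrinsics, pixels), "distortion" ([k1, k2, p1, p2, k3] as OpenCV has them; the pictures are not rectified), "pose" (4x4, takes a point from camera to world coordinates). Camera axes: x right, y up, looking along -z (the intrinsics and any distortion apply to the point x, -y, -z); pixel columns grow to the right and rows downward; lengths in mm; the calibration is good to about 2 mm. A picture is of the moment at which its call begins. There is no depth.
- close_job(): hands the job in; it is judged then, once.
The state is a dict: "time": time; "joint_positions": joint angles; "dq": joint speeds; "tau": joint torques, N m; "tool_pos": TCP position; "tcp_rot": TCP orientation; "contact_force": force on the tool from outside, world axes, zero at the start; "moment": the same for the moment, N m; "grip_width": finger opening in mm; "finger_force": force on a finger pad.
Only numpy, scipy, OpenCV 4.12 (cv2) and the standard library are available. Lean on these libraries where they do the work, as an engineer would, in place of code of your own. Each camera call takes 0.05 s, during which the arm holds its last target. There are 200 camera calls.

## Working session

There is one attempt and no reset: what is moved stays moved. The work goes in short steps, Python scripts to look and compute and a shell command to move; the robot and the scene stay as the last step left them, time stands still between calls to the robot, and variables do not carry over. Pictures are saved under pics/ and viewed, at most 10 in all, crops included, and the job is handed in when it is done.

```bash
mkdir -p pics
python3 - <<'E'
from plant import *
import cv2,numpy as np
np.set_printoptions(suppress=True,precision=3)
o=get_obs();print({k:o[k] for k in('time','tool_pos','tcp_rot','contact_force','grip_width')},finger_overhang)
for n in('top','side'):
    c=capture(n);cv2.imwrite(f'pics/{n}0.png',c['image'][:,:,::-1]);np.savez(f'{n}0.npz',**c);print(c['mtx'],c['distortion'],c['pose'])
E
```

```text
{'time': 0.0, 'tool_pos': array([179.709, 492.877, 237.063]), 'tcp_rot': array([-3.14 , -0.   ,  2.792]), 'contact_force': array([-0.174,  0.423, -0.322]), 'grip_width': 91.56426199974918} 11.0
[[486.143   0.    278.412]
 [  0.    486.143 200.187]
 [  0.      0.      1.   ]] [-0.05  0.    0.    0.    0.  ] [[  -0.001    0.993   -0.118  219.408]
 [  -1.      -0.001    0.004  -38.026]
 [   0.004    0.118    0.993 1384.836]
 [   0.       0.       0.       1.   ]]
[[486.498   0.    278.727]
 [  0.    486.498 205.403]
 [  0.      0.      1.   ]] [-0.046  0.     0.     0.     0.   ] [[   0.563    0.697   -0.444 -209.161]
 [  -0.826    0.479   -0.296 -442.103]
 [   0.006    0.534    0.846 1220.388]
 [   0.       0.       0.       1.   ]]
```

View pics/top0.png

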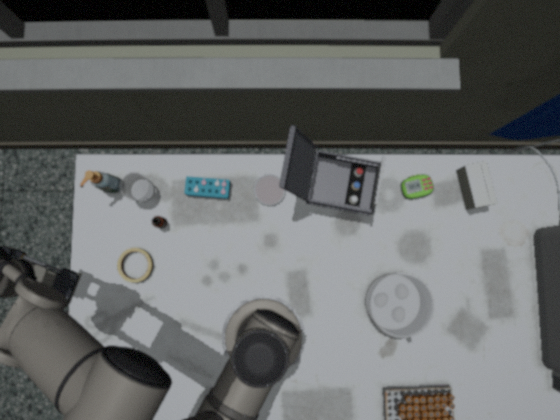

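View pics/side0.png

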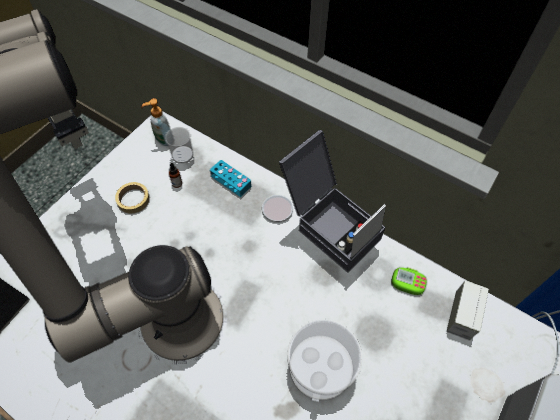

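The top view shows the case at about (345,183), with its cover open to the left at (300,165) and the flap upright on the right at about (375,185). The petri dish is at (270,190) and the timer at (417,187). I'll enlarge both views of the case.

Run:
```python
import cv2,numpy as np
def prep(f,x0,y0,w,h,s):
    i=cv2.imread(f)[y0:y0+h,x0:x0+w]
    i=np.clip(255*(i/255.)**.6,0,255).astype('uint8')
    return cv2.resize(i,None,fx=s,fy=s,interpolation=cv2.INTER_CUBIC)
a=prep('pics/top0.png',270,115,130,110,6);b=prep('pics/side0.png',270,125,125,150,4)
cv2.imwrite('pics/topc.png',a);cv2.imwrite('pics/sidec.png',b)
```

```text
(no output)
```

View pics/topc.png

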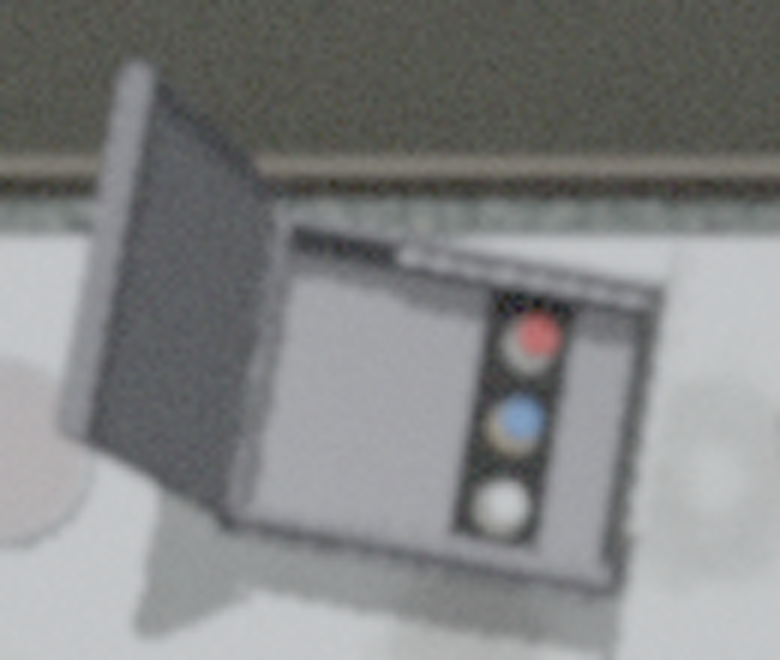

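View pics/sidec.png

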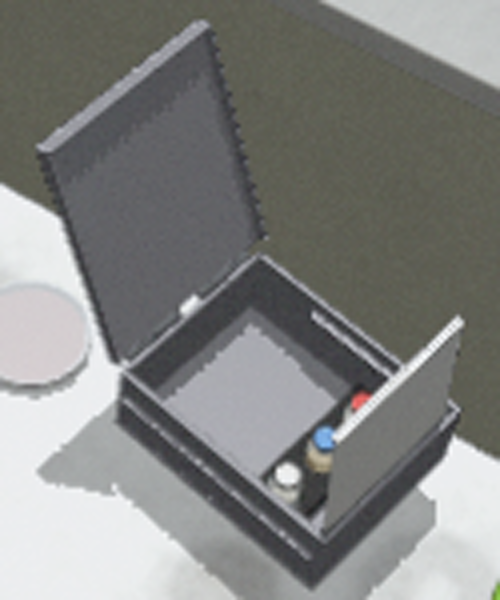

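The rim corners, the cover corners and the flap's top edge can be read in both crops. The flap is nearly edge-on in the top view, so I'll get it by casting side-view rays into the case's planes.

```bash
cat > h.py <<'E'
import cv2,numpy as np
np.set_printoptions(suppress=True,precision=1)
def ray(n,p,suf='0'):
    c=np.load(f'{n}{suf}.npz');u=cv2.undistortPoints(np.array([[p]],float),c['mtx'],c['distortion'])[0,0]
    d=c['pose'][:3,:3]@np.array([u[0],-u[1],-1]);return c['pose'][:3,3],d/np.linalg.norm(d)
def tri(a,b):
    (o,d),(q,e)=a,b
    s=np.linalg.lstsq(np.c_[d,-e],q-o,rcond=None)[0];A=o+s[0]*d;B=q+s[1]*e
    return (A+B)/2,np.linalg.norm(A-B)
S=lambda u,v:ray('side',(270+u/4-.4,125+v/4-.4))
T=lambda u,v:ray('top',(270+u/6-.4,115+v/6-.4))
E
python3 - <<'E'
from h import *
P={'NL':((122,375),(228,522)),'FL':((262,258),(290,232)),'FR':((458,408),(660,290)),'NR':((325,540),(615,590)),'CN':((42,150),(65,430)),'CF':((205,25),(140,65)),'v0':((287,476),(501,505)),'v1':((324,440),(520,418))}
r={k:tri(S(*a),T(*b)) for k,(a,b) in P.items()}
for k in r:print(k,*r[k])
q={k:v[0] for k,v in r.items()}
for a,b in('NL NR','FL FR','NL FL','NR FR','CN CF'.split()) if 0 else [x.split() for x in('NL NR','FL FR','NL FL','NR FR','CN CF','v0 v1')]:
    d=q[b]-q[a];print(a,b,np.linalg.norm(d[:2]),np.degrees(np.arctan2(d[1],d[0])))
c=np.mean([q[k] for k in('NL','FL','FR','NR')],0);print('c',c)
for h in (90,):pass
# flap edge: intersect side rays with vertical planes x'=+-60
ex=np.mean([(q['FL']-q['NL'])[:2],(q['FR']-q['NR'])[:2]],0);e2=np.mean([(q['NL']-q['NR'])[:2],(q['FL']-q['FR'])[:2]],0)
ya=np.arctan2(ex[1],ex[0]);yb=np.arctan2(e2[1],e2[0])-np.pi/2;print('yaw',ya,yb)
y=(ya+yb)/2;X=np.array([np.cos(y),np.sin(y),0]);Y=np.array([-X[1],X[0],0])
for (u,v),s in(((330,440),-60),((462,322),60)):
    o,d=S(u,v);t=(s-(o-c)@X)/(d@X);p=o+t*d;print('flap',p,'local y,z rel rim',(p-c)@Y,p[2]-c[2])
for k in('CN','CF'):print(k,(q[k]-c)@X,(q[k]-c)@Y,q[k][2]-c[2])
E
```

```text
NL [ 368.2 -122.1  113.9] 4.712119873971646
FL [ 497.6 -151.2  118.4] 6.674160945991463
FR [ 473.2 -316.8  110.7] 6.725281564901527
NR [ 338.6 -292.6  113.7] 6.451768761218532
CN [382.4 -48.2 288.5] 2.277513778479264
CF [525.  -76.7 285.5] 0.3042262638769884
v0 [ 378.6 -246.2   88. ] 4.041953420351475
v1 [ 416.9 -254.2   88.3] 0.61163979509836
NL NR 173.0585502600481 -99.84896998136928
FL FR 167.42396352020555 -98.4065044839428
NL FL 132.62026945486812 -12.659923918829879
NR FR 136.67771719912565 -10.191105661508246
CN CF 145.42729704487422 -11.320642584779783
v0 v1 39.12750286922452 -11.730951861091388
c [ 419.4 -220.7  114.2]
yaw -0.19908819576810863 -0.15951739373656237
flap [ 347.9 -278.7  217.1] local y,z rel rim -69.843450847146 102.87410037228989
flap [ 465.1 -304.8  217.5] local y,z rel rim -74.59964705200895 103.35970008770045
CN -67.14611286790722 163.09478533059894 174.26705927831244
CF 78.25688779640956 160.43656720734754 171.29697684446631
```

The case's underside is at about z 43, its centre at (419,-221) and its yaw about -0.19. The flap is at about 1.48 rad and the cover at about 1.95 rad. The sizes and vial heights agree with this. First I'll raise, close the fingers and align the tool: tool x to case +Y, tool y to case +X.

```bash
python3 -m inch '[0,0,0.083,0,0,-0.045,1, 0,0,0.083,0,0,-0.045,1, 0,0,0.083,0,0,-0.045,1, 0,0,0.083,0,0,0,1, 0,0,0.083,0,0,0,1, 0,0,0.083,0,0,0,1, 0,0,0.083,0,0,0,1, 0,0,0.083,0,0,0,1, 0,0,0.083,0,0,0,1, 0,0,0.083,0,0,0,1]'
python3 -m inch '[0,0,0.083,0,0,0,1, 0,0,0.028,0,0,0,1, 0,0,0,0,0,0,1, 0,0,0,0,0,0,1]'
cat >> h.py <<'E'
C=np.array([419.4,-220.7,43.5]);Yw=-0.19
X=np.array([np.cos(Yw),np.sin(Yw),0]);Y=np.array([-X[1],X[0],0])
def loc(p):d=np.asarray(p)-C;return np.array([d@X,d@Y,d[2]])
def st():
    from plant import get_obs
    o=get_obs();print('t',round(o['time'],2),'local TCP',loc(o['tool_pos']),'rpy',o['tcp_rot'].round(3),'F',o['contact_force'],'w',o['grip_width'],'q',np.round(o['joint_positions'],2))
E
python3 -c "
from h import *;st()
for p in ((340,150),(340,142),(417,187),(270,190)):
  o,d=ray('top',p);print(o-d*o[2]/d[2])"
```

```text
time: 0.93
tool_pos: [179.8, 493.0, 345.3]
tcp_rot: [-3.141, 0.001, 1.541]
contact_force: [0.1, -0.1, -0.1]
grip_width: 29.6
finger_force: 0.0
time: 1.27
tool_pos: [179.8, 493.1, 345.4]
tcp_rot: [-3.141, 0.001, 1.382]
contact_force: [-0.7, 0.5, 0.3]
grip_width: 3.2
finger_force: 0.0
t 1.27 local TCP [-370.1  655.7  301.9] rpy [-3.1  0.   1.4] F [-0.7  0.5  0.3] w 3.1781531738650597 q [ 1.1  0.3  1.3 -0.   1.6  1.3]
[ 531.  -223.3    0. ]
[ 554.8 -223.7    0. ]
[ 422.2 -445.     0. ]
[413.5 -19.8   0. ]
```

```bash
python3 -m inch '[0,0,0,-0.034,0.033,0,1, 0,0,0,-0.034,0.033,0,1, 0,0,0,-0.034,0.033,0,1, 0,0,0,-0.034,0.033,0,1, 0,0,0,-0.034,0.033,0,1, 0,0,0,-0.034,0.033,0,1, 0,0,0,-0.034,0.033,0,1, 0,0,0,-0.034,0.033,0,1, 0,0,0,-0.034,0.033,0,1, 0,0,0,-0.034,0.033,0,1]'
python3 -m inch '[0,0,0,-0.034,0.033,0,1, 0,0,0,-0.034,0.033,0,1, 0,0,0,-0.034,0.033,0,1, 0,0,0,-0.048,0,0,1, 0,0,0,-0.048,0,0,1, 0,0,0,-0.048,0,0,1, 0,0,0,-0.048,0,0,1, 0,0,0,-0.048,0,0,1, 0,0,0,-0.048,0,0,1, 0,0,0,-0.048,0,0,1]'
python3 -m inch '[0,0,0,-0.048,0,0,1, 0,0,0,-0.048,0,0,1, 0,0,0,-0.048,0,0,1, 0,0,0,-0.048,0,0,1, 0,0,0,0,0,0,1, 0,0,0,0,0,0,1]'
python3 -c "from h import *;st()"
```

```text
time: 2.1
tool_pos: [388.2, 174.4, 345.8]
tcp_rot: [3.141, -0.0, 1.382]
contact_force: [0.2, 1.3, 0.5]
grip_width: 0.8
finger_force: 0.0
time: 2.93
tool_pos: [398.2, -184.6, 345.8]
tcp_rot: [3.141, -0.0, 1.382]
contact_force: [1.3, -0.5, -0.1]
grip_width: 0.5
finger_force: 0.0
time: 3.43
tool_pos: [369.2, -335.1, 344.9]
tcp_rot: [-3.14, -0.001, 1.378]
contact_force: [0.2, 0.4, 0.8]
grip_width: 0.2
finger_force: 0.0
t 3.43 local TCP [ -27.7 -121.9  301.4] rpy [-3.1 -0.   1.4] F [0.2 0.4 0.8] w 0.16897205349124098 q [-0.9  0.2  1.4  0.   1.5 -0.7]
```

```bash
python3 -m inch '[0,0,0,0,0,0.043,1, 0,0,0,0,0,0.043,1, 0,0,0,0,0,0.043,1, 0,0,0,0,0,0.043,1, 0,0,0,0.018,0,0,1, 0,0,0,0.018,0,0,1, 0,0,0,0.015,0,0,1, 0,0,0,0.015,0,0.004,1]'
python3 -c "
from h import *;st()
from plant import capture
c=capture('side');np.savez('side1.npz',**c);i=c['image'][100:300,230:430,::-1];cv2.imwrite('pics/s1.png',cv2.resize(i,None,fx=3,fy=3))"
```

```text
time: 4.1
tool_pos: [381.5, -280.9, 207.6]
tcp_rot: [3.137, 0.003, 1.382]
contact_force: [0.2, -0.7, 0.6]
grip_width: 0.1
finger_force: 0.4
t 4.1 local TCP [-25.9 -66.3 164.1] rpy [3.1 0.  1.4] F [ 0.2 -0.7  0.6] w 0.09797486820818956 q [-0.8  0.3  1.7  0.   1.1 -0.6]
```

View pics/s1.png

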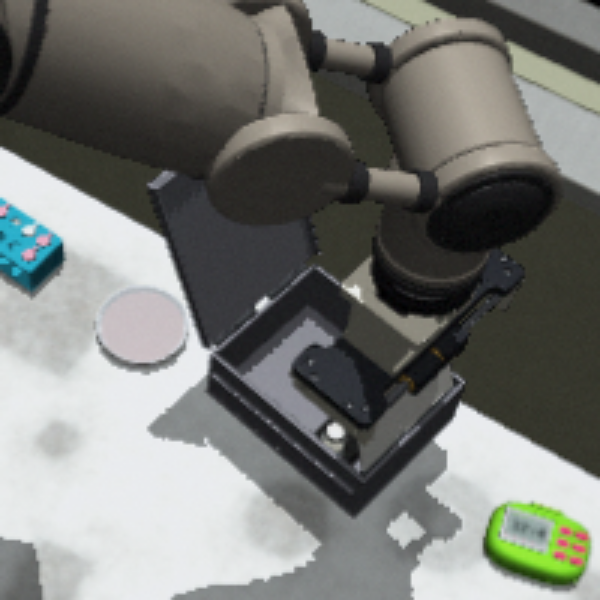

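The flap is tipping inward, with the fingertips behind it at around (390,395). I'll follow its arc down.

```bash
python3 -m inch '[0,0,0,0.012,0,0.007,1, 0,0,0,0.012,0,0.007,1, 0,0,0,0.012,0,0.009,1, 0,0,0,0.012,0,0.009,1, 0,0,0,0.009,0,0.012,1, 0,0,0,0.009,0,0.012,1, 0,0,0,0.006,0,0.014,1, 0,0,0,0.006,0,0.014,1]'
python3 -m inch '[0,0,0,0.002,0,0.011,1, 0,0,0,0.001,0,0.006,1, 0,0,0,0,0,0,1]'
python3 -c "from h import *;st()"
```

```text
time: 4.82
tool_pos: [391.7, -219.6, 136.6]
tcp_rot: [-3.141, -0.0, 1.38]
contact_force: [0.2, 0.2, 0.3]
grip_width: 0.4
finger_force: 0.3
time: 5.07
tool_pos: [391.6, -217.5, 122.8]
tcp_rot: [-3.139, -0.001, 1.38]
contact_force: [-0.6, -0.1, -0.2]
grip_width: 0.5
finger_force: 0.0
t 5.07 local TCP [-27.9  -2.1  79.3] rpy [-3.1 -0.   1.4] F [-0.6 -0.1 -0.2] w 0.46808329344077526 q [-0.7  0.3  1.9  0.   0.9 -0.5]
```

Next I'll press down gently in small steps until there is force.

```bash
python3 -m inch '[0,0,0,0,0,0.002,1, 0,0,0,0,0,0.002,1, 0,0,0,0,0,0,1]'; python3 -m inch '[0,0,0,0,0,0.002,1, 0,0,0,0,0,0,1]'
python3 -m inch '[0,0,0,0,0,0.002,1, 0,0,0,0,0,0,1]'
```

```text
time: 5.32
tool_pos: [392.3, -218.5, 121.0]
tcp_rot: [3.141, 0.0, 1.38]
contact_force: [0.1, 0.3, -0.0]
grip_width: 0.1
finger_force: 0.0
time: 5.48
tool_pos: [392.3, -218.4, 119.4]
tcp_rot: [3.141, 0.0, 1.38]
contact_force: [-0.5, -0.3, -0.9]
grip_width: 0.4
finger_force: 0.0
time: 5.65
tool_pos: [392.4, -218.5, 118.4]
tcp_rot: [3.141, 0.0, 1.38]
contact_force: [-1.3, 0.3, 6.3]
grip_width: 0.3
finger_force: 3.3
```

```bash
python3 -m inch '[0,0,0,0,0,0.001,1, 0,0,0,0,0,0,1]'; python3 -m inch '[0,0,0,0,0,-0.03,1, 0,0,0,0,0,-0.04,1, 0,0,0,0,0,-0.048,1, 0,0,0,0,0,-0.048,1, 0,0,0,0,0,-0.048,1, 0,0,0,0,0,-0.048,1, 0,0,0,0,0,-0.02,1, 0,0,0,0,0,0,1]'
python3 -c "
from h import *;st()
from plant import capture
c=capture('side');np.savez('side2.npz',**c);i=c['image'][100:300,230:430,::-1];cv2.imwrite('pics/s2.png',cv2.resize(i,None,fx=3,fy=3))"
```

```text
time: 5.82
tool_pos: [392.4, -218.4, 118.1]
tcp_rot: [3.14, 0.001, 1.38]
contact_force: [-3.5, 3.1, 13.3]
grip_width: 0.5
finger_force: 6.7
time: 6.48
tool_pos: [393.4, -219.2, 346.8]
tcp_rot: [3.134, 0.004, 1.38]
contact_force: [0.7, -0.5, -0.4]
grip_width: 0.3
finger_force: 0.0
t 6.48 local TCP [-25.8  -3.4 303.3] rpy [3.1 0.  1.4] F [ 0.7 -0.5 -0.4] w 0.2518120561571581 q [-0.7  0.1  1.5  0.   1.5 -0.5]
```

View pics/s2.png

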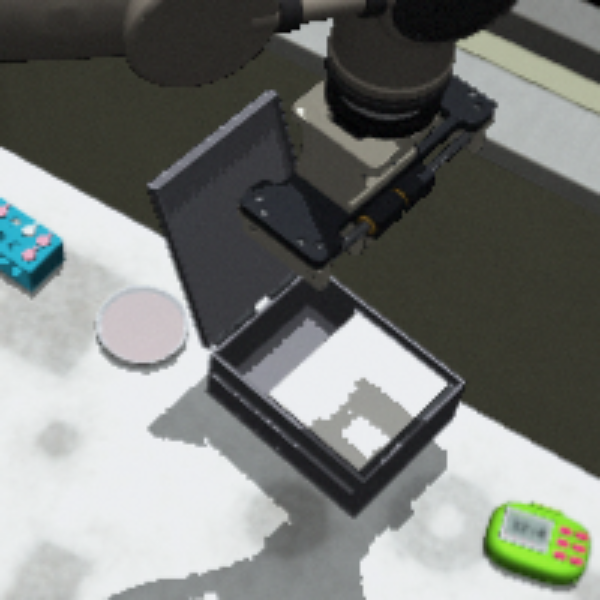

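The flap lies white and level in the case, around (370,390), and stiff force at the stop confirms it's down. Next I'll go over and behind the cover, descend, and push.

```bash
python3 -m inch '[0,0,0,0.048,0,0,1, 0,0,0,0.048,0,0,1, 0,0,0,0.048,0,0,1, 0,0,0,0.048,0,0,1, 0,0,0,0.048,0,0,1, 0,0,0,0.026,0,0,1, 0,0,0,0,0,0.04,1, 0,0,0,0,0,0.039,1, 0,0,0,0,0,0,1]'
python3 -c "from h import *;st()"
python3 -m inch '[0,0,0,-0.03,0,0,1, 0,0,0,-0.025,0,0,1, 0,0,0,-0.025,0,0,1, 0,0,0,-0.025,0,0,1, 0,0,0,-0.025,0,0,1, 0,0,0,0,0,0,1]'
python3 -c "
from h import *;st()
from plant import capture
c=capture('side');np.savez('side3.npz',**c);i=c['image'][80:280,200:400,::-1];cv2.imwrite('pics/s3.png',cv2.resize(i,None,fx=3,fy=3))"
```

```text
time: 7.28
tool_pos: [428.7, -8.0, 272.8]
tcp_rot: [-3.128, -0.0, 1.382]
contact_force: [-0.5, 0.1, -0.3]
grip_width: 0.5
finger_force: 0.0
t 7.28 local TCP [-31.  210.6 229.3] rpy [-3.1 -0.   1.4] F [-0.5  0.1 -0.3] w 0.48428186157043923 q [-0.2  0.1  1.7 -0.   1.3 -0. ]
time: 7.78
tool_pos: [412.4, -114.1, 279.7]
tcp_rot: [-3.141, 0.001, 1.377]
contact_force: [0.3, -0.3, 0.1]
grip_width: 0.1
finger_force: 0.0
t 7.78 local TCP [-27.  103.4 236.2] rpy [-3.1  0.   1.4] F [ 0.3 -0.3  0.1] w 0.07543923577914291 q [-0.5  0.1  1.7 -0.   1.3 -0.2]
```

View pics/s3.png

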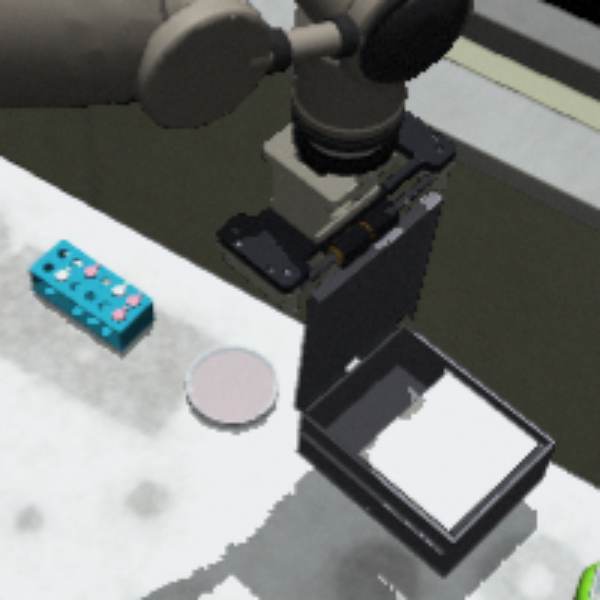

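The cover is now about upright, with its edge running from (315,290) to (435,205), and the fingers are behind it. The flap is still down. I'll follow the cover's arc.

```bash
python3 -m inch '[0,0,0,-0.026,0,-0.005,1, 0,0,0,-0.026,0,0,1, 0,0,0,-0.025,0,0.009,1, 0,0,0,-0.025,0,0.009,1, 0,0,0,-0.022,0,0.016,1, 0,0,0,-0.022,0,0.016,1]'
python3 -c "from h import *;st()"
python3 -m inch '[0,0,0,-0.017,0,0.021,1, 0,0,0,-0.017,0,0.021,1, 0,0,0,-0.011,0,0.025,1, 0,0,0,-0.011,0,0.025,1, 0,0,0,-0.004,0,0.018,1, 0,0,0,-0.003,0,0.018,1, 0,0,0,0,0,0,1]'
python3 -c "from h import *;st()"
```

```text
time: 8.33
tool_pos: [391.0, -226.1, 243.4]
tcp_rot: [3.141, -0.001, 1.38]
contact_force: [0.3, 1.2, 0.2]
grip_width: 0.6
finger_force: 0.6
t 8.33 local TCP [-26.9 -10.7 199.9] rpy [ 3.1 -0.   1.4] F [0.3 1.2 0.2] w 0.5570393317748201 q [-0.7  0.2  1.7  0.   1.2 -0.5]
time: 8.92
tool_pos: [380.3, -274.2, 138.6]
tcp_rot: [-3.137, -0.003, 1.38]
contact_force: [-0.1, 0.6, 0.1]
grip_width: -0.0
finger_force: 0.0
t 8.92 local TCP [-28.3 -59.9  95.1] rpy [-3.1 -0.   1.4] F [-0.1  0.6  0.1] w -0.011649506930985602 q [-0.8  0.4  1.8  0.   1.  -0.6]
```

```bash
python3 -m inch '[0,0,0,0,0,0.003,1, 0,0,0,0,0,0.003,1, 0,0,0,0,0,0,1]'; python3 -m inch '[0,0,0,0,0,0.002,1, 0,0,0,0,0,0,1]'; python3 -m inch '[0,0,0,0,0,0.002,1, 0,0,0,0,0,0,1]'
```

```text
time: 9.17
tool_pos: [381.6, -275.4, 136.6]
tcp_rot: [3.141, 0.0, 1.381]
contact_force: [-0.0, -0.1, 0.2]
grip_width: 0.2
finger_force: 0.0
time: 9.33
tool_pos: [381.5, -275.6, 134.9]
tcp_rot: [3.141, 0.0, 1.381]
contact_force: [1.3, 0.1, 0.0]
grip_width: 0.4
finger_force: 0.3
time: 9.5
tool_pos: [381.3, -275.6, 133.0]
tcp_rot: [3.141, 0.0, 1.38]
contact_force: [1.0, -0.4, 0.3]
grip_width: 0.4
finger_force: 0.3
```

```bash
python3 -m inch '[0,0,0,0,0,0.002,1, 0,0,0,0,0,0,1]'; python3 -m inch '[0,0,0,0,0,0.002,1, 0,0,0,0,0,0,1]'; python3 -m inch '[0,0,0,0,0,0.001,1, 0,0,0,0,0,0,1]'
```

```text
time: 9.67
tool_pos: [381.1, -275.6, 131.1]
tcp_rot: [-3.142, -0.0, 1.38]
contact_force: [0.3, 0.5, 0.8]
grip_width: 0.4
finger_force: 0.1
time: 9.83
tool_pos: [381.2, -275.7, 130.5]
tcp_rot: [3.141, 0.0, 1.38]
contact_force: [-0.9, 2.1, 8.4]
grip_width: 0.3
finger_force: 4.3
time: 10.0
tool_pos: [381.3, -275.7, 130.3]
tcp_rot: [3.141, 0.001, 1.38]
contact_force: [-3.5, 3.1, 15.4]
grip_width: 0.5
finger_force: 7.4
```

The cover's stop sits 12.2 mm above the flap's, against 12.5 expected, so it's shut. I'll retreat and check.

```bash
python3 -m inch '[0,0,0,0,0,-0.02,1, 0,0,0,0,0,-0.04,1, 0,0,0,0,0,-0.048,1, 0,0,0,0,0,-0.048,1, 0,0,0,0,0,-0.048,1, 0,0,0,0.04,-0.02,0,1, 0,0,0,0.048,0,0,1, 0,0,0,0.048,0,0,1, 0,0,0,0.048,0,0,1, 0,0,0,0,0,0,1]'
python3 -m inch '[0,0,0,0.048,0,0,1, 0,0,0,0.048,0,0,1, 0,0,0,0.048,0,0,1, 0,0,0,0,0,0,1, 0,0,0,0,0,0,1]'
python3 -c "
from h import *;st()
from plant import capture
a=[cv2.resize(capture(n)['image'][y:y+200,x:x+200,::-1],None,fx=2,fy=2) for n,x,y in(('side',230,120),('top',250,100))]
cv2.imwrite('pics/end.png',np.hstack(a))"
```

```text
time: 10.83
tool_pos: [393.5, -122.6, 292.3]
tcp_rot: [3.141, -0.003, 1.385]
contact_force: [-0.1, 0.7, 0.1]
grip_width: 0.4
finger_force: 0.0
time: 11.25
tool_pos: [415.2, -13.4, 292.0]
tcp_rot: [-3.141, 0.0, 1.385]
contact_force: [-0.2, -0.5, -0.2]
grip_width: 0.4
finger_force: 0.0
t 11.25 local TCP [-43.3 202.8 248.5] rpy [-3.1  0.   1.4] F [-0.2 -0.5 -0.2] w 0.4436102586730666 q [-0.2  0.1  1.7 -0.   1.4 -0. ]
```

View pics/end.png

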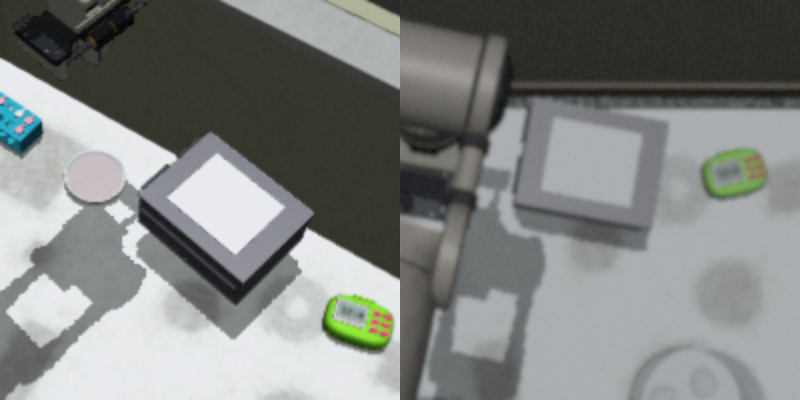

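Both views show the cover flat on the case, with its label at about (230,205) in the side view. The timer and petri dish haven't moved, and the arm is clear.

```bash
python3 -c "from plant import close_job;print(close_job())"
```

```text
the job is handed in; nothing more can be done
None
```

I folded the inner flap down to its stop, then swung the cover fully shut over it; the arm is clear, the job is handed in at about 11 s, and the final pictures show nothing near the case disturbed.

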